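# Hold a shim cassette in the corner of a fixture

### The job

Pick up the flat shim cassette, lay it on the bed of the corner fixture and let go of it, then bring it home with one long side flush against the fence and one short end against the stop block. Finish while holding it there: keep pressing it with one steady diagonal push, into the fence and down onto the bed at the same time (firmly, some 10 N each way), and do not let go at the end. The cassette marks easily, so grip it with no more than 25 N on each finger and never press it against any part of the fixture with more than 35 N, and leave the loose parts around it alone.

Things in the scene. Friction and masses are not known exactly. Their poses are not given: they have to be found in the camera images.
- cassette_mid (a point): Centre of the flat stepped shim cassette (the only one, lying flat), 11 mm above its underside, 68 mm (its x) by 128 mm (its y), top at 22 mm, 0.15 to 0.27 kg. Grip it across x, on the base plate (68 mm) or on the raised block (52 mm). Either end may go to the stop. z is up.
- cassette: The same cassette, origin centred on its underside. Dark base plate 68 x 128 mm, 9 mm thick; on it, up to 13 mm, a layer 60 x 120 mm; on that a pale raised block 52 mm wide, y from -50 to +38 mm, up to 22 mm. So a ledge 13 mm up runs beside the block on each long side: a fingertip there can press down on the ledge and sideways on the block together.
- corner (a point): Inner corner of the fixture at the bed's top (12 mm above the table), where fence face and stop face meet. x points squarely into the fence (away from the robot), y along the fence away from the stop, z up. The bed runs from here 128 mm to -x and 176 mm to +y. Home: cassette centre 34 mm from the corner along -x and 64 mm along +y, long side along y.
- fixture: The fixture, fixed to the table: a flat steel bed 150 mm (x) by 200 mm (y), with a fence along its far long side and a stop block at its right-hand end, both bolted on. Origin on the table under the middle of the bed. Nothing on it moves.
- bed: The flat bed plate, its top 12 mm above the table. Its friction takes up part of a sideways push made after pressing down, so the push must first bring the cassette to the fence and go on leaning into it.
- fence: The aluminium fence, a bar 22 mm thick and 200 mm long whose top stands 30 mm above the bed (its bolt heads 34 mm); its near face is the plane x = 0 of corner. A finger does not fit between it and a cassette that is home.
- stop_block: The stop block, 100 mm (x) by 24 mm, its top 26 mm above the bed (bolt heads 30 mm), next to the fence; its inner face is the plane y = 0 of corner and reaches from the fence 100 mm towards -x.
- big_nut: Bystander: loose plated hexagon nut, 47 mm wide and 20 mm high.
- hex_key: Bystander: loose black hexagon key, 87 mm long.
- spacer_ring: Bystander: loose grey ring, 54 mm across and 12 mm high.
- coupler_small: Bystander: loose plated hose coupler, 68 mm long and 27 mm high, lying.
Mind the look-alikes: they are no part of the job. There is more than one size of the cassette; the job needs the larger.

How it is judged:
By the outcome, as a careful person would: the job done as asked, in the order asked, and still so for the second after the job is handed in, while the arm keeps its last pose, push and grip.
It also fails if it takes over 64 s, if anything falls off the work surface, if the arm or the gripper's body presses on something with over 40 N, if the wrist force passes 120 N, or if a joint passes its speed limit or range.

### The arm

A 6-joint arm with a two-finger parallel gripper is mounted at the origin on a cart in front of the work surface, level with it; the furniture and walls round the work are solid. World frame = base frame: x ahead of the robot, y to its left, z up, the work surface at z = 0. Lengths are in m, angles in rad, forces in N, time in s.
With the tool pointing down it reaches from about 0.25 to 0.775 m from the base axis. Payload 4 kg.
Tool frame: the origin (TCP) lies on the centre line of the jaws, within the pads' length; the fingertips stand 14 mm ahead of it and the grasp point (between the pads) lies 5 mm behind it; z points along the fingers, y is the line along which they close (so a half turn about z gives the same grasp; the last joint's range is limited). The gripper opens to 85 mm and grips with 20 to 120 N. Pads are 22 mm wide; open, the fingers measure 114 mm over their backs; the gripper's body (76 mm by 85 mm) begins 54 mm behind the grasp point. The pads swing forward as they close: fully open they stand 13 mm farther back than shut.
Start: joints at [-1.29, 0.087, 1.371, -0, 1.684, -0.103], TCP at [0.206, -0.51, 0.245] pointing down, gripper open.
Joint ranges: [-3.1, 3.1], [-0.76, 2.03], [0.27, 2.55], [-1.08, 4.22], [0.17, 2.65], [-2.57, 2.57]. Speed limits (rad/s): [2.79, 2.79, 3.14, 3.14, 3.14, 3.14].

### API

Orientations are given as a 3x3 rotation matrix whose columns are the frame's x, y, z axes.
In Python, from plant import r, camera, trace gives the robot as it stands. The module is installed in compiled form; this text tells all that it offers.
- The arm moves only by the tool play_rows, never from a script. Its argument "deltas" is a list of rows, each a list of 4 numbers: the shift along the world's x, y, z in m, then the turn about the world's z in rad. A call has 1 to 12 rows; each row shifts and turns the commanded pose from where the row before left it; what a row does not reach is not made up. A row lasts 1/12 s, in which the tool goes at most 41.7 mm and 7.16 degrees, less where a joint would pass 70% of its speed; a pose out of reach is approached as far as the arm can. A call with a gripper value outside its range is refused whole. "gripper" is the gripper's target within -1 to 1 (shut at 1, half-way at 0, fully open at -1), set as the call begins (left out, the last holds). The fingers move at their own pace and stop on an object; "grip_force" is the grip in N (left out, the last holds). Time passes only in rows, so rows that do not move let the fingers close. It gives the time, the measured TCP pose, the force, the opening and the grip force at its end, in the units of the state.
- r.read_state(): the state, without advancing time (a new reading comes with each control period).
- camera(name): name is "scene" or "side" or "wrist"; returns a dict with "color" (480x640x3 uint8, red, green, blue), "mtx" (3x3 intrinsics, pixels), "extrinsics" (4x4, takes a point from world to camera coordinates); the wrist camera has in their place "hand_eye" (4x4, takes a point from camera to tool coordinates, whose origin is the TCP and whose axes are the flange's). Camera axes: x right, y up, looking along -z (the intrinsics and any distortion apply to the point x, -y, -z); pixel columns grow to the right and rows downward; lengths in m; the calibration is good to about 2 mm. A picture is of the moment at which its call begins: read the wrist's pose just before it. There is no depth.
- r.close_job(): hands the job in; it is judged then, once.
Trained networks look in the newest picture that a camera, given by its name, has taken for a name from the list of things; names that differ only in an ending like _2 or _b are one class to them, and where a whole thing is asked for, a point or a joint stands for the part that bears it (a point fixed in the world has none). Each returns a list of dicts, best first, with "p" (0 to 1); they miss things now and then, are a little off and sometimes report something else, mostly with a low value. They report only what shows in the picture. A call takes as long as a camera call. They do not tell look-alikes from the thing itself.
- trace(camera, target): "pixels" (480x640 bool, what is visible of it) and "position" ([column, row] in pixels, amid what is visible of it).
The state is a dict: "t": time; "qpos": joint angles; "joint_velocities": joint speeds; "joint_efforts": joint torques, N m; "ee_pos": TCP position; "eef_rot": TCP orientation; "ft_force": force on the tool from outside, world axes, zero at the start; "wrist_torque": the same for the moment, N m; "width": finger opening in m; "grip_force": force on a finger pad.
Only numpy, scipy, OpenCV 4.12 (cv2) and the standard library are available. Lean on these libraries where they do the work, as an engineer would, in place of code of your own. Each camera call takes 0.05 s, during which the arm holds its last target. There are 200 camera calls.

## Working session

There is one attempt and no reset: what is moved stays moved. The work goes in short steps, Python scripts to look and compute and a tool call to move; the robot and the scene stay as the last step left them, time stands still between calls to the robot, and variables do not carry over. Pictures are saved under pics/ and viewed, at most 10 in all, crops included, and the job is handed in when it is done.

Besides the shell and the picture viewer there is one more tool, called after "Request:" as name(argument=value, ...), one argument or row to a line, values as JSON. play_rows: Moves the arm, as the interface text tells. Its arguments: {"type":"object","properties":{"deltas":{"type":"array","items":{"type":"array","items":{"type":"number"}}},"gripper":{"type":"number"},"grip_force":{"type":"number"}},"required":["deltas"]}

```bash
mkdir -p pics; cat > h.py <<'E'
import numpy as np,cv2
from plant import r,camera,trace
def shot(n):
    s=r.read_state(); c=camera(n); 
    if n=='wrist':
        T=np.eye(4);T[:3,:3]=np.array(s['eef_rot']);T[:3,3]=s['ee_pos']
        c['cw']=T@np.array(c['hand_eye'])
    else: c['cw']=np.linalg.inv(np.array(c['extrinsics']))
    return c
def px2w(c,uv,z):
    uv=np.atleast_2d(np.asarray(uv,float)); K=np.array(c['mtx'])
    d=np.c_[(uv[:,0]-K[0,2])/K[0,0],-(uv[:,1]-K[1,2])/K[1,1],-np.ones(len(uv))]@c['cw'][:3,:3].T
    o=c['cw'][:3,3]; return o+d*((z-o[2])/d[:,2])[:,None]
def w2px(c,P):
    P=np.atleast_2d(P); M=np.linalg.inv(c['cw']); p=P@M[:3,:3].T+M[:3,3]; K=np.array(c['mtx'])
    return np.c_[K[0,0]*p[:,0]/-p[:,2]+K[0,2],K[1,1]*p[:,1]/p[:,2]+K[1,2]]
def save(c,f,box=None,s=1):
    im=c['color'][:,:,::-1].copy()
    if box: im=im[box[1]:box[3],box[0]:box[2]]
    cv2.imwrite('pics/'+f,cv2.resize(im,None,fx=s,fy=s,interpolation=cv2.INTER_CUBIC))
E
python3 - <<'E'
from h import *
s=r.read_state();print(s['t'],s['ee_pos'],s['eef_rot'],s['width'])
for n in('scene','side'):
    c=shot(n);save(c,n+'.png');print(n,c['cw'][:3,3].round(3),[k for k in c])
    for t in('cassette','fixture','fence','stop_block','corner'):
        for d in trace(n,t)[:3]:
            u=d['position'];print(t,round(d['p'],2),np.round(u),int(np.sum(d['pixels'])),px2w(c,u,0.012).round(3)[0][:2])
E
```

```text
0.0 [ 0.20580232 -0.50953708  0.24410186] [[ 9.27263539e-01  3.74408781e-01 -6.27950988e-04]
 [ 3.74409237e-01 -9.27261031e-01  2.16862006e-03]
 [ 2.29675913e-04 -2.24599296e-03 -9.99997451e-01]] 0.0851749146901279
scene [0.028 0.914 0.554] ['color', 'mtx', 'extrinsics', 'cw']
cassette 0.94 [391. 347.] 1540 [0.334 0.266]
cassette 0.66 [274. 342.] 2596 [0.479 0.348]
fixture 0.64 [321. 239.] 5925 [0.601 0.041]
fence 0.82 [294. 227.] 1494 [0.673 0.029]
fence 0.73 [408. 268.] 224 [0.414 0.051]
stop_block 0.92 [351. 222.] 782 [ 0.59  -0.053]
stop_block 0.6 [277. 340.] 2660 [0.479 0.341]
corner 0.61 [321. 239.] 6073 [0.601 0.041]
side [0.518 0.956 0.42 ] ['color', 'mtx', 'extrinsics', 'cw']
cassette 0.87 [425. 281.] 1056 [0.341 0.271]
cassette 0.79 [330. 309.] 2784 [0.487 0.352]
fixture 0.93 [265. 220.] 5179 [0.601 0.057]
fence 0.8 [232. 213.] 1083 [0.667 0.031]
fence 0.59 [374. 243.] 433 [0.406 0.148]
stop_block 0.62 [278. 195.] 782 [ 0.584 -0.066]
stop_block 0.36 [222. 293.] 789 [0.642 0.316]
corner 0.68 [265. 218.] 5073 [0.601 0.052]
```

```bash
echo
```

```text
(no output)
```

View pics/scene.png

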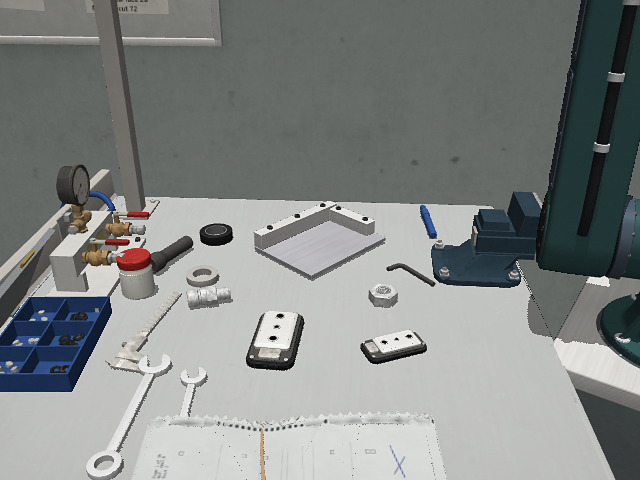

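View pics/side.png

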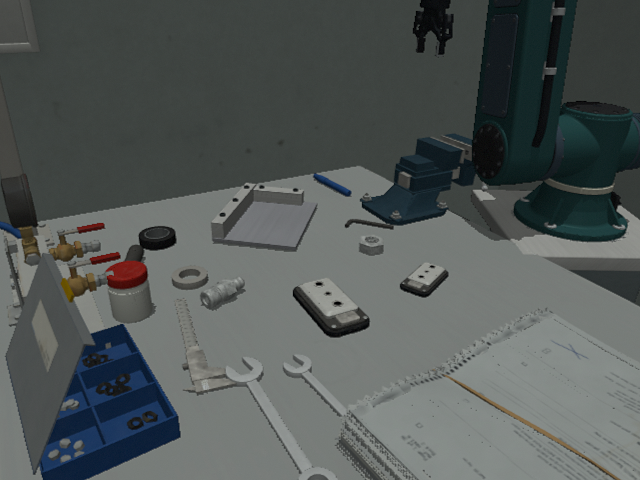

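The large cassette is at scene (275,340) / side (330,307). The smaller look-alike is at scene (393,346) / side (425,279). The fixture is at scene (320,240), with its stop at the right end. The nut (383,294) and key (410,272) lie between the fixture and the robot. I choose (275,340), and will check it with a wrist close-up.

Request:
play_rows(
  deltas=[
    [0.015,0.02,0.03,0],
    [0.015,0.02,0.03,0],
    [0.015,0.035,0,0],
    [0.015,0.035,0,0],
    [0.015,0.035,0,0],
    [0.015,0.035,0,0],
    [0.015,0.035,0,0],
    [0.015,0.035,0,0],
    [0.015,0.035,0,0],
    [0.015,0.035,0,0],
    [0.015,0.035,0,0],
    [0.015,0.035,0,0],
  ],
  gripper=-1,
  grip_force=20,
)

```text
t: 1.6
ee_pos: [0.3862, -0.1182, 0.3058]
eef_rot: [[0.927, 0.374, 0.001], [0.374, -0.927, -0.001], [0.001, 0.001, -1.0]]
ft_force: [1.1, 0.1, 0.7]
width: 0.0856
grip_force: 0.0
```

Request:
play_rows(
  deltas=[
    [0.02,0.035,0,0],
    [0.02,0.035,0,0],
    [0.02,0.035,0,0],
    [0.02,0.035,0,0],
    [0.02,0.01,0,0],
    [0.01,0,0,0],
    [0,0,0,0],
    [0,0,0,0],
  ],
)

```text
t: 2.27
ee_pos: [0.4957, 0.0293, 0.305]
eef_rot: [[0.927, 0.374, -0.002], [0.374, -0.927, -0.001], [-0.002, 0.0, -1.0]]
ft_force: [-0.3, -0.0, 0.3]
width: 0.0854
grip_force: 0.0
```

```bash
python3 - <<'E'
from h import *
s=r.read_state();print(s['t'],s['ee_pos'],s['eef_rot'])
c=shot('wrist');save(c,'w1.png');print(c['cw'].round(3),c['mtx'])
for t in('cassette','fixture','fence','stop_block','bed'):
    for d in trace('wrist',t)[:3]:
        u=d['position'];print(t,round(d['p'],2),np.round(u),int(np.sum(d['pixels'])),px2w(c,u,0.012).round(3)[0][:2])
E
```

```text
2.2667 [0.49573504 0.02932762 0.30499359] [[ 9.27479709e-01  3.73870388e-01 -1.52411563e-03]
 [ 3.73869861e-01 -9.27480961e-01 -6.28171114e-04]
 [-1.64844281e-03  1.27950622e-05 -9.99998641e-01]]
[[ 0.373  0.896  0.242  0.556]
 [-0.928  0.36   0.098  0.054]
 [ 0.    -0.261  0.965  0.433]
 [ 0.     0.     0.     1.   ]] [[392.6412935    0.         324.33885539]
 [  0.         392.6412935  233.25604932]
 [  0.           0.           1.        ]]
cassette 0.93 [56. 86.] 7778 [0.493 0.32 ]
cassette 0.59 [ 89. 244.] 3308 [0.341 0.251]
fixture 0.76 [348.  87.] 31516 [0.602 0.046]
stop_block 0.74 [416. 136.] 3076 [ 0.584 -0.038]
stop_block 0.38 [56. 86.] 7789 [0.493 0.32 ]
```

View pics/w1.png

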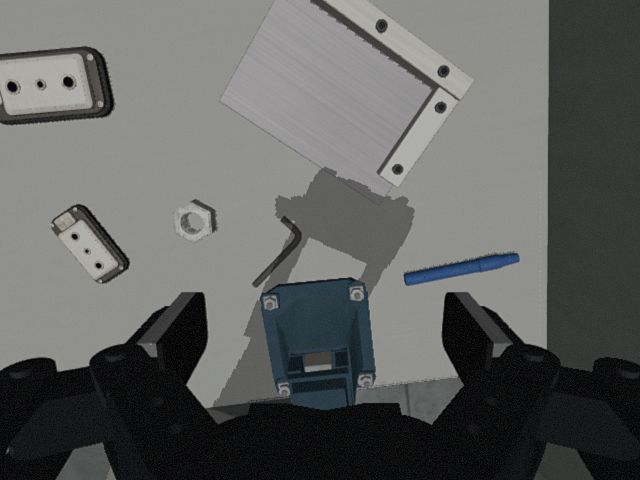

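The wrist view shows the fixture well: near-left bed corner at (220,100), near-right at about (383,203), inner stop edge at (379,176), fence end at (458,98)–(473,80). The large cassette is cut off at (55,86). The small one is at (90,243).

```bash
cat > fit.py <<'E'
from h import *
from scipy.optimize import least_squares
def fit(obs,x0):
    # obs: list of (c, model pts in local frame, px); local z incl. world height
    def tf(x,M):
        M=np.asarray(M,float);cs,sn=np.cos(x[2]),np.sin(x[2])
        return np.c_[x[0]+cs*M[:,0]-sn*M[:,1],x[1]+sn*M[:,0]+cs*M[:,1],M[:,2]]
    f=lambda x:np.concatenate([(w2px(c,tf(x,M))-P).ravel() for c,M,P in obs])
    s=least_squares(f,x0,loss='soft_l1',f_scale=2.);return s.x,f(s.x).reshape(-1,2)
E
python3 - <<'E'
from fit import *
c=dict(mtx=shot('wrist')['mtx'],cw=shot('wrist')['cw'])
M=np.array([(-128,176,12),(-128,-24,12),(-100,0,38),(-100,-24,38),(0,-24,42),(22,-24,42)])/1000
P=np.array([(220,100),(383,203),(379,176),(399,187),(458,98),(473,80)])
x,res=fit([(c,M,P)],[.66,-.05,0]);print(x,res.round(1).tolist())
# cassette masks in fixed cams
for n in('scene','side'):
    c=shot(n)
    for d in trace(n,'cassette')[:2]:
        w=px2w(c,cv2.findContours(d['pixels'].astype(np.uint8),0,1)[0][0][:,0],0.009)[:,:2]
        print(n,cv2.minAreaRect((w*1000).astype(np.float32)))
E
python3 - <<'E'
from h import *
c=shot('wrist');save(c,'w1c.png',(200,0,500,220),2.6)
E
```

```text
[ 0.63347198 -0.03283896 -0.18796292] [[-1.9, 1.1], [-3.6, 2.1], [0.1, -1.8], [-0.4, -0.0], [2.6, 1.0], [2.1, -1.9]]
side ((338.4116516113281, 260.578369140625), (103.88667297363281, 50.006385803222656), 53.69721221923828)
side ((488.6590881347656, 338.14056396484375), (70.94615173339844, 139.32212829589844), 26.329683303833008)
```

View pics/w1c.png

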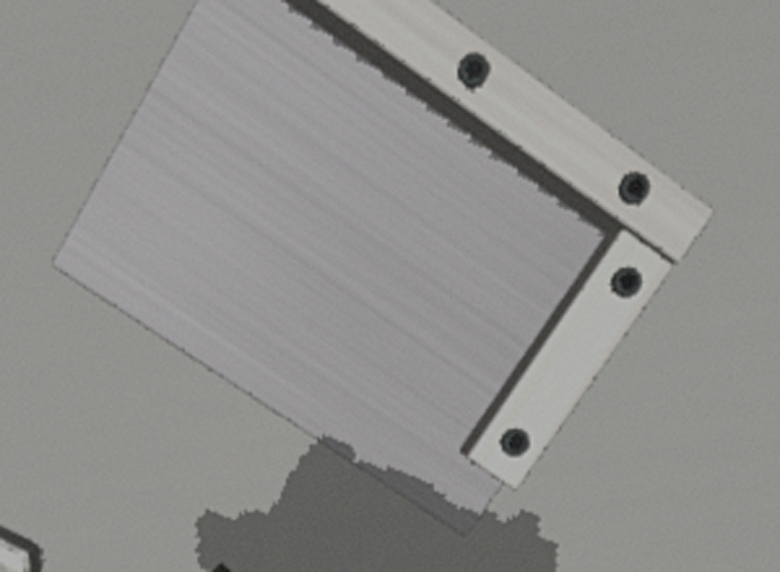

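Request:
play_rows(
  deltas=[
    [0.006,0.012,0,0.12],
    [0.006,0.012,0,0.12],
    [0.006,0.012,0,0.12],
    [0.006,0.012,0,0.12],
    [0.006,0.012,0,0.12],
    [0.006,0.012,0,0.12],
    [0.006,0.012,0,0.12],
    [0.006,0.012,0,0.12],
    [0.006,0.012,0,0.12],
    [0.006,0.012,0,0.12],
    [0.006,0.012,0,0.12],
    [0.006,0.012,0,0.12],
  ],
)

```text
t: 3.92
ee_pos: [0.5682, 0.1747, 0.3051]
eef_rot: [[-0.256, 0.967, -0.0], [0.967, 0.256, -0.0], [-0.0, -0.0, -1.0]]
ft_force: [1.0, -0.1, 0.6]
width: 0.0852
grip_force: 0.0
```

Request:
play_rows(
  deltas=[
    [0,0,0,0.1],
    [0,0,0,0.1],
    [0,0,0,0],
    [0,0,0,0],
  ],
)

```text
t: 4.25
ee_pos: [0.568, 0.1741, 0.3052]
eef_rot: [[-0.436, 0.9, -0.0], [0.9, 0.436, -0.0], [0.0, -0.0, -1.0]]
ft_force: [-0.2, -0.1, 0.7]
width: 0.0857
grip_force: 0.0
```

```bash
python3 - <<'E'
from fit import *
s=r.read_state();print(s['t'],s['ee_pos'],s['eef_rot'][:,:2].round(3).tolist(),s['qpos'].round(2))
R=np.array([[.92747971,.37387039,-.00152412],[.37386986,-.92748096,-.00062817],[-.00164844,.00001280,-.99999864]])
c=shot('wrist');save(c,'w2.png')
T=np.eye(4);T[:3,:3]=R;T[:3,3]=[.49573504,.02932762,.30499359]
c1=dict(mtx=c['mtx'],cw=T@np.array(c['hand_eye']))
M=np.array([(-128,176,12),(-128,-24,12),(-100,0,38),(-100,0,12),(-100,-24,38),(0,-24,42),(22,-24,42),(0,0,12),(0,0,38)])/1000
P=np.array([(220.8,101.2),(378.8,205.8),(381.5,176.2),(377.7,173.8),(398,187.7),(460,101.2),(473.8,80.8),(431.9,90.4),(440.4,88.5)])
x,res=fit([(c1,M,P)],[.66,-.05,0]);print(x,res.round(1).tolist())
for d in trace('wrist','cassette')[:2]:
    cn=max(cv2.findContours(d['pixels'].astype(np.uint8),0,1)[0],key=len)[:,0]
    w=px2w(c,cn,0.006)[:,:2]
    print(d['p'],d['position'],cv2.minAreaRect((w*1000).astype(np.float32)))
E
```

```text
4.25 [0.56795773 0.1740944  0.30515759] [[-0.436, 0.9], [0.9, 0.436], [0.0, -0.0]] [ 0.2   0.18  1.15 -0.    1.81 -0.25]
[ 0.63126259 -0.0341128  -0.19439963] [[-2.2, 0.5], [0.5, 1.0], [-2.3, -0.1], [-1.7, -0.6], [0.7, 1.4], [1.4, 0.4], [2.3, -0.0], [0.8, -0.6], [-0.4, -1.2]]
0.84 [140.8, 23.2] ((338.0918884277344, 253.09613037109375), (91.03428649902344, 49.5800666809082), 54.349369049072266)
```

View pics/w2.png

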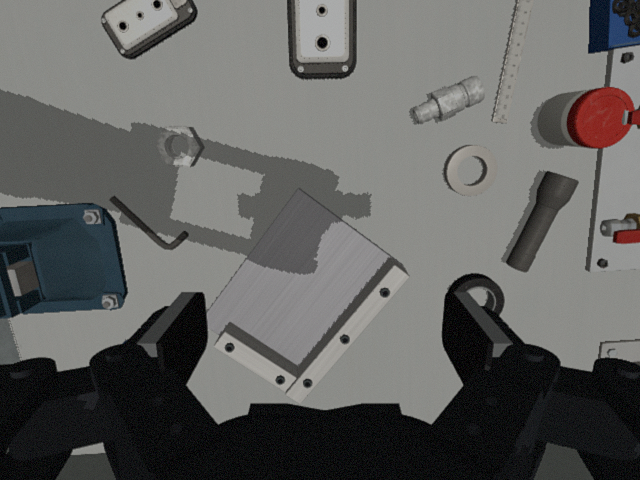

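Here the large cassette is at the top, at (322,30), with its long axis nearly along the image column. The fixture is fully visible. I'll move nearer for the cassette.

Request:
play_rows(
  deltas=[
    [-0.015,0.03,0,0],
    [-0.015,0.03,0,0],
    [-0.015,0.03,0,0],
    [-0.01,0.02,0,0],
    [0,0,0,0],
    [0,0,0,0],
  ],
)

```text
t: 4.85
ee_pos: [0.5124, 0.2848, 0.3055]
eef_rot: [[-0.439, 0.899, 0.001], [0.899, 0.439, -0.0], [-0.0, 0.0, -1.0]]
ft_force: [-0.2, 0.3, 0.2]
width: 0.0854
grip_force: 0.0
```

```bash
python3 - <<'E'
from fit import *
s=r.read_state();print(s['t'],s['ee_pos'])
c=shot('wrist');save(c,'w3.png',(220,20,440,240),2.7)
for d in trace('wrist','cassette')[:2]:
    cn=max(cv2.findContours(d['pixels'].astype(np.uint8),0,1)[0],key=len)[:,0]
    w=px2w(c,cn,0.006)[:,:2]
    print(d['p'],d['position'],cv2.minAreaRect((w*1000).astype(np.float32)),cv2.boundingRect(cn))
E
```

```text
4.85 [0.51239092 0.28475588 0.30554237]
0.87 [325.4, 134.8] ((487.50030517578125, 333.64404296875), (68.08089447021484, 128.70953369140625), 26.412473678588867) (290, 73, 67, 126)
0.55 [164.1, 145.7] ((337.29119873046875, 253.55364990234375), (91.42445373535156, 48.454872131347656), 54.114444732666016) (120, 107, 88, 73)
```

View pics/w3.png

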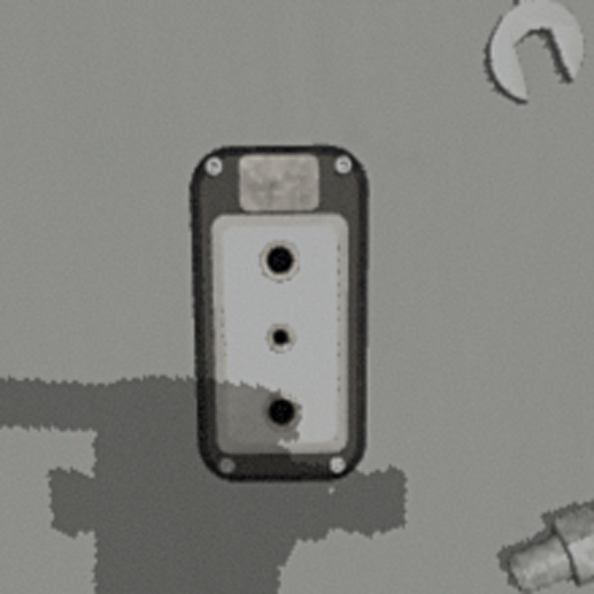

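The close crop shows the cassette whole, 68.1 × 128.7 mm by measurement, with its label end pointing away. This is the larger one, centred at wrist pixel (324,136).

Request:
play_rows(
  deltas=[
    [-0.01,0.02,-0.02,0.006],
    [-0.01,0.02,-0.03,0],
    [-0.0035,0.005,-0.035,0],
    [0,0,-0.035,0],
    [0,0,-0.035,0],
    [0,0,-0.035,0],
    [0,0,-0.03,0],
    [0,0,-0.02,0],
    [0,0,-0.015,0],
    [0,0,0,0],
    [0,0,0,0],
  ],
)

```text
t: 5.87
ee_pos: [0.4896, 0.3276, 0.0495]
eef_rot: [[-0.441, 0.897, -0.002], [0.897, 0.441, -0.001], [-0.0, -0.002, -1.0]]
ft_force: [-0.0, -0.3, 0.7]
width: 0.0855
grip_force: 0.0
```

Request:
play_rows(
  deltas=[
    [0,0,-0.01,0],
    [0,0,-0.007,0],
    [0,0,-0.005,0],
    [0,0,0,0],
    [0,0,0,0],
  ],
)

```text
t: 6.28
ee_pos: [0.4893, 0.3289, 0.0282]
eef_rot: [[-0.443, 0.896, -0.0], [0.896, 0.443, -0.0], [-0.0, -0.0, -1.0]]
ft_force: [0.7, -0.3, -0.6]
width: 0.0855
grip_force: 0.0
```

Close gradually with the minimum grip.

Request:
play_rows(
  deltas=[
    [0,0,0,0],
    [0,0,0,0],
    [0,0,0,0],
    [0,0,0,0],
    [0,0,0,0],
    [0,0,0,0],
    [0,0,0,0],
    [0,0,0,0],
  ],
  gripper=0.6,
  grip_force=20,
)

```text
t: 6.95
ee_pos: [0.4899, 0.3293, 0.029]
eef_rot: [[-0.443, 0.896, 0.001], [0.896, 0.443, 0.001], [0.0, 0.001, -1.0]]
ft_force: [-0.1, 0.7, 3.5]
width: 0.05
grip_force: 21.5
```

Request:
play_rows(
  deltas=[
    [0,0,0.003,0],
    [0,0,0.006,0],
    [0,0,0.01,0],
    [0,0,0.02,0],
    [0,0,0.02,0],
    [0,0,0.02,0],
    [0,0,0.015,0],
    [0,0,0,0],
    [0,0,0,0],
  ],
)

```text
t: 7.7
ee_pos: [0.49, 0.3293, 0.1236]
eef_rot: [[-0.443, 0.897, 0.002], [0.897, 0.443, 0.001], [0.0, 0.003, -1.0]]
ft_force: [-0.8, -0.3, -2.3]
width: 0.0502
grip_force: 21.4
```

```bash
python3 - <<'E'
from fit import *
s=r.read_state();print(s['t'],s['ee_pos'],s['ft_force'].round(2),s['wrist_torque'].round(2),s['width'],s['grip_force'])
c=shot('wrist');cv2.imwrite('pics/tmp.png',c['color'][:,:,::-1])
a=c['color'];b=shot('side')['color']
cv2.imwrite('pics/lift.png',np.hstack([a,b])[:,:,::-1][::1,::1] if 0 else cv2.resize(np.hstack([a,b])[:,:,::-1],(800,300)))
# fixture from fixed cams too
E
```

```text
7.7 [0.48998348 0.32926824 0.12364395] [-0.8  -0.34 -2.29] [-0.01  0.01  0.03] 0.050170862480659294 21.387994587421417
```

View pics/lift.png

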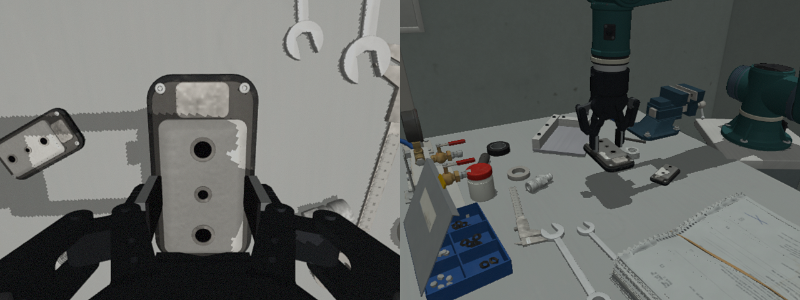

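Lift is clean: level, about 2.5 N extra weight. Next I refine the fixture pose, using both earlier wrist pictures.

```bash
python3 - <<'E'
from fit import *
c=shot('wrist');H=np.array(c['hand_eye'])
def C(y,p):
    y=np.array([*y,0.]);y/=np.linalg.norm(y);T=np.eye(4);z=np.array([0,0,-1.]);T[:3,:3]=np.c_[np.cross(y,z),y,z];T[:3,3]=p
    return dict(mtx=c['mtx'],cw=T@H)
c1=C([.37387,-.92748],[.49573,.02933,.30499]);c2=C([.9,.436],[.56796,.17409,.30516])
M=np.array([(-128,176,12),(-128,-24,12),(-100,0,38),(-100,0,12),(-100,-24,38),(0,-24,42),(22,-24,42),(0,0,12),(0,0,38)])/1000
P=np.array([(220.8,101.2),(378.8,205.8),(381.5,176.2),(377.7,173.8),(398,187.7),(460,101.2),(473.8,80.8),(431.9,90.4),(440.4,88.5)])
M2=np.array([(-128,176,12),(22,176,42)])/1000;P2=np.array([(299,189),(408,274)])
# line fits of w2 straight edges via LSD near predicted edges
x,res=fit([(c1,M,P)],[.63,-.03,-.19]);print(x)
x2,res=fit([(c1,M,P),(c2,M2,P2)],[.63,-.03,-.19]);print(x2,res.round(1).tolist())
for name,cc,f in(('w1',c1,'pics/w1.png'),('w2',c2,'pics/w2.png')):
    g=cv2.imread(f,0);L=cv2.createLineSegmentDetector().detect(g)[0][:,0]
    for z in(.012,.042):
        for l in L:
            a,b=px2w(cc,[l[:2],l[2:]],z)[:,:2];d=b-a;n=np.hypot(*d)
            an=np.degrees(np.arctan2(d[1],d[0]))%180
            m=(a+b)/2-x2[:2];cs,sn=np.cos(x2[2]),np.sin(x2[2]);q=np.array([cs*m[0]+sn*m[1],-sn*m[0]+cs*m[1]])
            if n>.05 and -.16<q[0]<.05 and -.06<q[1]<.2: print(name,z,'len',n.round(3),'ang',an.round(2),'local mid',q.round(4))
E
```

```text
[ 0.63169389 -0.03396491 -0.19461   ]
[ 0.63169727 -0.03380514 -0.19387945] [[-2.3, 0.6], [0.4, 1.0], [-2.3, -0.2], [-1.8, -0.6], [0.6, 1.3], [1.3, 0.3], [2.1, -0.1], [0.6, -0.6], [-0.6, -1.3], [-2.1, -0.9], [1.3, 2.6]]
w1 0.012 len 0.105 ang 168.99 local mid [-0.0467 -0.0033]
w1 0.012 len 0.167 ang 78.95 local mid [0.008 0.054]
w1 0.012 len 0.146 ang 78.87 local mid [0.0005 0.0734]
w1 0.012 len 0.097 ang 168.82 local mid [-0.0495  0.0012]
w1 0.012 len 0.102 ang 168.82 local mid [-0.0469 -0.0273]
w1 0.012 len 0.128 ang 78.87 local mid [0.0302 0.0375]
w1 0.012 len 0.122 ang 78.88 local mid [-0.1257  0.1147]
w1 0.012 len 0.081 ang 168.83 local mid [-0.0834  0.1759]
w1 0.042 len 0.097 ang 168.99 local mid [-0.0499  0.0021]
w1 0.042 len 0.155 ang 78.95 local mid [0.0009 0.0553]
w1 0.042 len 0.135 ang 78.87 local mid [-0.006   0.0733]
w1 0.042 len 0.09 ang 168.82 local mid [-0.0524  0.0062]
w1 0.042 len 0.095 ang 168.82 local mid [-0.05   -0.0203]
w1 0.042 len 0.119 ang 78.87 local mid [0.0216 0.0399]
w1 0.042 len 0.113 ang 78.88 local mid [-0.1232  0.1117]
w1 0.042 len 0.075 ang 168.83 l
[... 637 characters left out ...]
-0.0988  0.1758]
w2 0.042 len 0.053 ang 25.86 local mid [ 0.0482 -0.0094]
w2 0.042 len 0.197 ang 78.93 local mid [0.0001 0.0769]
w2 0.042 len 0.097 ang 169.01 local mid [-0.0509  0.0038]
w2 0.042 len 0.074 ang 78.52 local mid [-0.1276  0.0492]
w2 0.042 len 0.164 ang 78.89 local mid [-0.0102  0.0996]
w2 0.042 len 0.09 ang 168.76 local mid [-0.0567  0.0175]
w2 0.042 len 0.059 ang 168.85 local mid [-0.0414  0.1806]
w2 0.042 len 0.075 ang 76.5 local mid [-0.1522 -0.015 ]
w2 0.042 len 0.094 ang 168.95 local mid [-0.0512 -0.0188]
w2 0.042 len 0.051 ang 168.88 local mid [-0.1024  0.1833]
w2 0.042 len 0.194 ang 78.88 local mid [0.0209 0.0772]
w2 0.042 len 0.051 ang 168.81 local mid [-0.1019  0.1807]
```

Line fits agree: corner (0.6317, -0.0338), fixture yaw -11.12°.

Request:
play_rows(
  deltas=[
    [0.0072,-0.0235,0,-0.0544],
    [0.0072,-0.0235,0,-0.0544],
    [0.0072,-0.0235,0,-0.0544],
    [0.0072,-0.0235,0,-0.0544],
    [0.0072,-0.0235,0,-0.0544],
    [0.0072,-0.0235,0,-0.0544],
    [0.0072,-0.0235,0,-0.0544],
    [0.0072,-0.0235,0,-0.0544],
    [0.0072,-0.0235,0,-0.0544],
    [0.0072,-0.0235,0,-0.0544],
    [0.0072,-0.0235,0,-0.0544],
    [0.0071,-0.0234,0,-0.0544],
  ],
)

```text
t: 8.85
ee_pos: [0.575, 0.0459, 0.1204]
eef_rot: [[0.195, 0.981, -0.003], [0.981, -0.195, 0.0], [-0.001, -0.003, -1.0]]
ft_force: [0.5, 0.2, -2.2]
width: 0.0502
grip_force: 21.4
```

Request:
play_rows(
  deltas=[
    [0,0,-0.02,0],
    [0,0,-0.02,0],
    [0,0,-0.02,0],
    [0,0,-0.012,0],
    [0,0,-0.004,0],
    [0,0,0,0],
    [0,0,0,0],
  ],
)

```text
t: 9.43
ee_pos: [0.576, 0.0473, 0.0466]
eef_rot: [[0.192, 0.981, 0.0], [0.981, -0.192, -0.0], [0.0, 0.0, -1.0]]
ft_force: [-0.4, -0.0, -1.8]
width: 0.0499
grip_force: 21.4
```

Request:
play_rows(
  deltas=[
    [0,0,-0.002,0],
    [0,0,-0.002,0],
    [0,0,-0.0005,0],
    [0,0,0,0],
    [0,0,0,0],
  ],
)

```text
t: 9.85
ee_pos: [0.5759, 0.0471, 0.0422]
eef_rot: [[0.193, 0.981, 0.001], [0.981, -0.193, -0.0], [0.0, 0.001, -1.0]]
ft_force: [-0.6, 0.2, -1.7]
width: 0.05
grip_force: 21.4
```

Request:
play_rows(
  deltas=[
    [0,0,-0.0005,0],
    [0,0,-0.0005,0],
    [0,0,0,0],
    [0,0,0,0],
  ],
)

```text
t: 10.18
ee_pos: [0.5759, 0.0471, 0.041]
eef_rot: [[0.193, 0.981, 0.0], [0.981, -0.193, -0.0], [0.0, 0.0, -1.0]]
ft_force: [-0.2, -0.8, -0.6]
width: 0.0507
grip_force: 21.5
```

Request:
play_rows(
  deltas=[
    [0,0,-0.0005,0],
    [0,0,0,0],
  ],
)

```text
t: 10.35
ee_pos: [0.5759, 0.0471, 0.041]
eef_rot: [[0.193, 0.981, 0.0], [0.981, -0.193, -0.0], [0.0, 0.0, -1.0]]
ft_force: [-2.5, 0.0, 2.6]
width: 0.0502
grip_force: 21.8
```

Request:
play_rows(
  deltas=[
    [0,0,0,0],
    [0,0,0,0],
    [0,0,0,0],
    [0,0,0,0],
    [0,0,0.01,0],
    [0,0,0.02,0],
    [0,0,0.02,0],
    [0,0,0.02,0],
    [0,0,0.02,0],
    [0,0,0,0],
    [0,0,0,0],
  ],
  gripper=-0.6,
)

```text
t: 11.27
ee_pos: [0.5769, 0.0471, 0.1327]
eef_rot: [[0.193, 0.981, 0.005], [0.981, -0.193, -0.0], [0.001, 0.005, -1.0]]
ft_force: [0.3, 0.0, -0.7]
width: 0.0681
grip_force: 0.0
```

```bash
cat > loc.py <<'E'
from fit import *
C0=np.array([.6317,-.0338]);A=np.radians(-11.12);RT=np.array([[np.cos(A),np.sin(A)],[-np.sin(A),np.cos(A)]])
def toL(p): return (np.atleast_2d(p)[:,:2]-C0)@RT.T
E
python3 - <<'E'
from loc import *
s=r.read_state();print(s['t'],s['ee_pos'],toL(s['ee_pos']).round(4),s['width'],s['ft_force'].round(1))
for n in('wrist','side','scene'):
    c=shot(n);cv2.imwrite('pics/%s_a.png'%n,c['color'][:,:,::-1])
    for d in trace(n,'cassette')[:2]:
        cn=max(cv2.findContours(d['pixels'].astype(np.uint8),0,1)[0],key=len)[:,0]
        w=toL(px2w(c,cn,0.018))
        print(n,round(d['p'],2),np.round(d['position']),cv2.minAreaRect((w*1000).astype(np.float32)))
c=shot('wrist');cv2.imwrite('pics/rel.png',cv2.resize(np.hstack([c['color'],shot('side')['color']])[:,:,::-1],(800,300)))
E
```

```text
11.2667 [0.57691674 0.0470839  0.13267089] [[-0.0694  0.0688]] 0.06811487634276547 [ 0.3  0.  -0.7]
wrist 0.86 [323. 218.] ((-70.3852310180664, 73.2327651977539), (68.122314453125, 127.90254211425781), 0.24637103080749512)
side 0.94 [278. 216.] ((-69.39434814453125, 67.09039306640625), (167.30796813964844, 73.5247573852539), 89.84563446044922)
side 0.66 [425. 284.] ((-344.604248046875, 246.31851196289062), (102.14887237548828, 50.12294387817383), 65.36137390136719)
scene 0.86 [394. 348.] ((-354.08935546875, 239.11752319335938), (89.24949645996094, 56.72441482543945), 68.97557830810547)
scene 0.72 [328. 240.] ((-66.81983947753906, 70.38842010498047), (85.59961700439453, 140.59410095214844), 0.12997165322303772)
```

View pics/rel.png

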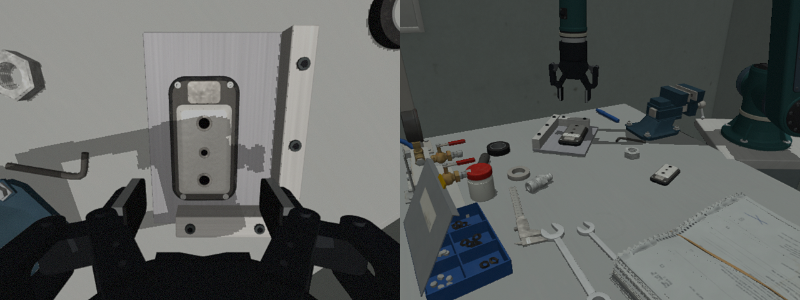

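The cassette is released on the bed at local (-70, 73.5) mm and parallel to the fence. It shows at (205,140) in the picture. Next: close the fingers, go to the near side, push it lightly to the fence, then to the stop.

Request:
play_rows(
  deltas=[
    [-0.0188,0.002,0,0],
    [-0.0188,0.002,0,0],
    [-0.0189,0.002,0,0],
    [0,0,-0.02,0],
    [0,0,-0.02,0],
    [0,0,-0.02,0],
    [0,0,-0.02,0],
    [0,0,-0.01,0],
    [0,0,-0.009,0],
    [0,0,-0.003,0],
    [0,0,0,0],
    [0,0,0,0],
  ],
  gripper=1,
)

```text
t: 12.67
ee_pos: [0.52, 0.0531, 0.0292]
eef_rot: [[0.193, 0.981, 0.002], [0.981, -0.193, -0.0], [0.0, 0.002, -1.0]]
ft_force: [0.2, -0.9, 0.0]
width: 0.0003
grip_force: 0.0
```

```bash
python3 - <<'E'
from loc import *
s=r.read_state();print(s['t'],s['ee_pos'],toL(s['ee_pos']).round(4),s['width'],s['ft_force'].round(1))
E
```

```text
12.6667 [0.51999302 0.05308438 0.02916411] [[-0.1264  0.0637]] 0.0002694622069783431 [ 0.2 -0.9  0. ]
```

Request:
play_rows(
  deltas=[
    [0.0015,0.0079,0,0],
    [0.0047,-0.0009,0,0],
    [0.0047,-0.0009,0,0],
    [0.0047,-0.0009,0,0],
    [0.0047,-0.0009,0,0],
    [0.0047,-0.0009,0,0],
    [0.0047,-0.0009,0,0],
    [0.0047,-0.0009,0,0],
    [0.0039,-0.0008,0,0],
    [0,0,0,0],
    [0,0,0,0],
  ],
)

```text
t: 13.58
ee_pos: [0.5587, 0.0536, 0.0286]
eef_rot: [[0.193, 0.981, 0.002], [0.981, -0.193, -0.0], [0.0, 0.002, -1.0]]
ft_force: [1.4, -0.3, 1.5]
width: -0.0002
grip_force: 1.0
```

```bash
python3 - <<'E'
from loc import *
s=r.read_state();print(s['t'],s['ee_pos'],toL(s['ee_pos']).round(4),s['ft_force'].round(1))
c=shot('wrist')
for d in trace('wrist','cassette')[:1]:
        cn=max(cv2.findContours(d['pixels'].astype(np.uint8),0,1)[0],key=len)[:,0]
        w=toL(px2w(c,cn,0.018))
        print(round(d['p'],2),np.round(d['position']),cv2.minAreaRect((w*1000).astype(np.float32)),w.max(0),w.min(0))
E
```

```text
13.5833 [0.55870187 0.05358427 0.02856099] [[-0.0885  0.0717]] [ 1.4 -0.3  1.5]
0.56 [449. 231.] ((-45.30317687988281, 89.8917236328125), (69.2644271850586, 94.59748077392578), 0.471462219953537) [-0.01046572  0.13729087] [-0.08016667  0.04287213]
```

Request:
play_rows(
  deltas=[
    [0.0029,-0.0006,0,0],
    [0.0029,-0.0006,0,0],
    [0.002,-0.0004,0,0],
    [0,0,0,0],
    [0,0,0,0],
  ],
)

```text
t: 14.1
ee_pos: [0.5651, 0.0524, 0.0285]
eef_rot: [[0.193, 0.981, -0.0], [0.981, -0.193, 0.0], [0.0, -0.0, -1.0]]
ft_force: [-2.2, 1.0, 5.1]
width: -0.0001
grip_force: 2.5
```

Request:
play_rows(
  deltas=[
    [0.001,-0.0002,0,0],
    [0,0,0,0],
    [0,0,0,0],
  ],
)

```text
t: 14.35
ee_pos: [0.5659, 0.0522, 0.0285]
eef_rot: [[0.192, 0.981, -0.001], [0.981, -0.192, 0.0], [0.0, -0.001, -1.0]]
ft_force: [-3.9, 0.0, 5.1]
width: -0.0002
grip_force: 2.8
```

Request:
play_rows(
  deltas=[
    [0.001,-0.0002,0,0],
    [0,0,0,0],
    [0,0,0,0],
  ],
)

```text
t: 14.6
ee_pos: [0.5669, 0.052, 0.0285]
eef_rot: [[0.193, 0.981, -0.001], [0.981, -0.193, 0.0], [0.0, -0.001, -1.0]]
ft_force: [-2.9, 0.7, 5.3]
width: -0.0001
grip_force: 2.8
```

Request:
play_rows(
  deltas=[
    [0,0,0.0015,0],
    [0,0,0,0],
    [0,0,0,0],
  ],
)

```text
t: 14.85
ee_pos: [0.5672, 0.0518, 0.0293]
eef_rot: [[0.193, 0.981, -0.0], [0.981, -0.193, -0.0], [-0.0, -0.0, -1.0]]
ft_force: [-1.0, 0.8, 0.5]
width: -0.0002
grip_force: 0.2
```

```bash
python3 - <<'E'
from loc import *
s=r.read_state();print(s['t'],s['ee_pos'],toL(s['ee_pos']).round(4),s['ft_force'].round(1),s['wrist_torque'].round(2))
for n in('wrist','scene','side'):
  c=shot(n);cv2.imwrite('pics/%s_b.png'%n,c['color'][:,:,::-1])
  for d in trace(n,'cassette')[:2]:
        cn=max(cv2.findContours(d['pixels'].astype(np.uint8),0,1)[0],key=len)[:,0]
        w=toL(px2w(c,cn,0.018))
        print(n,round(d['p'],2),np.round(d['position']),w.max(0),w.min(0))
a=cv2.imread('pics/wrist_b.png');b=cv2.imread('pics/side_b.png')[150:270,180:340]
cv2.imwrite('pics/v9.png',np.hstack([cv2.resize(a,(400,300)),cv2.resize(b,(400,300))]))
E
```

```text
14.85 [0.56720187 0.0518202  0.02934758] [[-0.0798  0.0716]] [-1.   0.8  0.5] [0.03 0.05 0.03]
wrist 0.96 [449. 230.] [-0.00202697  0.1375498 ] [-0.0717898   0.04331867]
scene 0.72 [199. 273.] [0.02686589 0.34360088] [-0.0376126   0.28295963]
scene 0.61 [397. 348.] [-0.31952438  0.28706209] [-0.39245286  0.18865679]
side 0.78 [258. 217.] [0.00022257 0.14824341] [-0.07428848 -0.01274434]
side 0.65 [425. 284.] [-0.30764148  0.29809483] [-0.37847855  0.19550893]
```

View pics/v9.png

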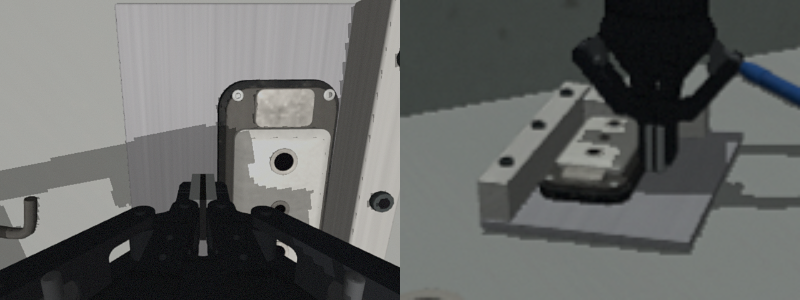

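Elbows clear the fence. The cassette is about 2 mm off the fence. The fingertip was brushing the bed, and that is now cured. Continue.

Request:
play_rows(
  deltas=[
    [0,0,0.0005,0],
    [0.001,-0.0002,0,0],
    [0,0,0,0],
    [0,0,0,0],
  ],
)

```text
t: 15.48
ee_pos: [0.5683, 0.0517, 0.0303]
eef_rot: [[0.193, 0.981, -0.0], [0.981, -0.193, -0.0], [-0.0, -0.0, -1.0]]
ft_force: [-1.0, 0.7, 0.4]
width: 0.0003
grip_force: 0.2
```

Request:
play_rows(
  deltas=[
    [0.001,-0.0002,0,0],
    [0,0,0,0],
    [0,0,0,0],
  ],
)

```text
t: 15.73
ee_pos: [0.5694, 0.0515, 0.0303]
eef_rot: [[0.193, 0.981, 0.0], [0.981, -0.193, 0.0], [0.0, 0.0, -1.0]]
ft_force: [-0.2, 0.3, -0.8]
width: 0.0
grip_force: 0.2
```

Request:
play_rows(
  deltas=[
    [0.001,-0.0002,0,0],
    [0,0,0,0],
    [0,0,0,0],
  ],
)

```text
t: 15.98
ee_pos: [0.5704, 0.0513, 0.0303]
eef_rot: [[0.193, 0.981, 0.0], [0.981, -0.193, -0.0], [-0.0, 0.0, -1.0]]
ft_force: [-0.4, -0.1, -0.3]
width: -0.0002
grip_force: 0.2
```

Request:
play_rows(
  deltas=[
    [0.001,-0.0002,0,0],
    [0,0,0,0],
    [0,0,0,0],
  ],
)

```text
t: 16.23
ee_pos: [0.5711, 0.0513, 0.0303]
eef_rot: [[0.193, 0.981, -0.001], [0.981, -0.193, 0.0], [0.0, -0.001, -1.0]]
ft_force: [-2.1, 1.4, 0.2]
width: -0.0002
grip_force: 1.0
```

Request:
play_rows(
  deltas=[
    [0.0007,-0.0001,0,0],
    [0,0,0,0],
    [0,0,0,0],
  ],
)

```text
t: 16.48
ee_pos: [0.5713, 0.0513, 0.0302]
eef_rot: [[0.192, 0.981, -0.002], [0.981, -0.192, 0.0], [0.0, -0.002, -1.0]]
ft_force: [-4.3, 1.8, 2.8]
width: 0.0001
grip_force: 2.6
```

Request:
play_rows(
  deltas=[
    [0.0007,-0.0001,0,0],
    [0,0,0,0],
    [0,0,0,0],
  ],
)

```text
t: 16.73
ee_pos: [0.5714, 0.0512, 0.0302]
eef_rot: [[0.192, 0.981, -0.003], [0.981, -0.192, 0.0], [-0.0, -0.003, -1.0]]
ft_force: [-6.4, 1.3, 3.2]
width: -0.0001
grip_force: 3.7
```

Fence contact is confirmed. Now over to the free end, for the push toward the stop.

Request:
play_rows(
  deltas=[
    [-0.008,0.0015,0,0],
    [-0.003,0.0005,0.02,0],
    [0,0,0.03,0],
    [0.0125,0.0155,0.01,0],
    [0.0125,0.015,0,0],
    [0.0125,0.015,0,0],
    [0.0125,0.015,0,0],
    [0.0124,0.015,-0.01,0],
    [0,0,-0.02,0],
    [0,0,-0.02,0],
    [0,0,-0.008,0],
    [0,0,0,0],
  ],
)

```text
t: 17.73
ee_pos: [0.6225, 0.128, 0.0292]
eef_rot: [[0.193, 0.981, -0.004], [0.981, -0.193, -0.001], [-0.002, -0.004, -1.0]]
ft_force: [-0.3, -1.3, -0.3]
width: -0.0002
grip_force: 0.0
```

```bash
python3 - <<'E'
from loc import *
s=r.read_state();print(s['t'],s['ee_pos'],toL(s['ee_pos']).round(4),s['ft_force'].round(1))
E
```

```text
17.7333 [0.6224676  0.12797597 0.02924017] [[-0.0403  0.157 ]] [-0.3 -1.3 -0.3]
```

Request:
play_rows(
  deltas=[
    [0.0039,-0.0008,0.001,0],
    [-0.0006,-0.0029,0,0],
    [-0.0006,-0.003,0,0],
    [-0.0006,-0.003,0,0],
    [-0.0006,-0.003,0,0],
    [-0.0005,-0.0028,0,0],
    [0,0,0,0],
    [0,0,0,0],
  ],
)

```text
t: 18.4
ee_pos: [0.6257, 0.1127, 0.0343]
eef_rot: [[0.193, 0.981, 0.002], [0.981, -0.193, -0.0], [0.0, 0.002, -1.0]]
ft_force: [0.0, -0.1, 2.8]
width: -0.0002
grip_force: 1.0
```

Request:
play_rows(
  deltas=[
    [-0.0002,-0.001,0,0],
    [0,0,0,0],
    [0,0,0,0],
  ],
)

```text
t: 18.65
ee_pos: [0.6255, 0.1123, 0.0341]
eef_rot: [[0.192, 0.981, 0.002], [0.981, -0.192, 0.001], [0.001, 0.002, -1.0]]
ft_force: [0.6, 2.1, 3.8]
width: 0.0
grip_force: 2.3
```

Request:
play_rows(
  deltas=[
    [-0.0002,-0.001,0,0],
    [0,0,0,0],
    [0,0,0,0],
  ],
)

```text
t: 18.9
ee_pos: [0.6253, 0.1115, 0.0341]
eef_rot: [[0.192, 0.981, 0.002], [0.981, -0.192, 0.001], [0.001, 0.001, -1.0]]
ft_force: [-0.4, 2.9, 5.3]
width: -0.0
grip_force: 3.0
```

Request:
play_rows(
  deltas=[
    [-0.0002,-0.001,0,0],
    [0,0,0,0],
    [0,0,0,0],
  ],
)

```text
t: 19.15
ee_pos: [0.6251, 0.1105, 0.0341]
eef_rot: [[0.192, 0.981, 0.002], [0.981, -0.192, 0.001], [0.001, 0.001, -1.0]]
ft_force: [0.4, 2.9, 4.9]
width: -0.0003
grip_force: 3.0
```

Request:
play_rows(
  deltas=[
    [0.0008,0.0039,0,0],
    [0.0006,0.0029,0,0],
    [0,0,-0.0035,0],
    [0,0,0,0],
    [0,0,0,0],
  ],
)

```text
t: 19.57
ee_pos: [0.6249, 0.1164, 0.0283]
eef_rot: [[0.192, 0.981, -0.003], [0.981, -0.192, -0.001], [-0.001, -0.003, -1.0]]
ft_force: [-0.4, -0.0, -0.8]
width: 0.0001
grip_force: 0.0
```

```bash
python3 - <<'E'
from loc import *
s=r.read_state();print(s['t'],s['ee_pos'],toL(s['ee_pos']).round(4),s['ft_force'].round(1))
c=shot('wrist')
for d in trace('wrist','cassette')[:2]:
        cn=max(cv2.findContours(d['pixels'].astype(np.uint8),0,1)[0],key=len)[:,0]
        w=toL(px2w(c,cn,0.018))
        print(round(d['p'],2),np.round(d['position']),w.max(0),w.min(0))
for n in ('side','scene'):
  c=shot(n);cv2.imwrite('pics/%s_c.png'%n,c['color'][:,:,::-1])
  for d in trace(n,'cassette')[:3]:
        cn=max(cv2.findContours(d['pixels'].astype(np.uint8),0,1)[0],key=len)[:,0]
        w=toL(px2w(c,cn,0.018));print(n,round(d['p'],2),np.round(d['position']),w.max(0),w.min(0))
E
```

```text
19.5667 [0.6249357  0.11638303 0.0283478 ] [[-0.0356  0.1461]] [-0.4 -0.  -0.8]
0.6 [326. 394.] [-0.03304298  0.1106058 ] [-0.03843942  0.098595  ]
side 0.69 [424. 282.] [-0.30764148  0.29604732] [-0.37715583  0.19587697]
side 0.64 [281. 229.] [0.04112325 0.2016616 ] [-0.13225884 -0.07214422]
side 0.58 [268. 216.] [-0.02943761  0.14202733] [-0.07050112 -0.01164184]
scene 0.97 [393. 346.] [-0.31697094  0.28734313] [-0.39245286  0.18865679]
```

Request:
play_rows(
  deltas=[
    [0,0,0.0015,0],
    [-0.0006,-0.0029,0,0],
    [-0.0004,-0.002,0,0],
    [0,0,0,0],
    [0,0,0,0],
  ],
)

```text
t: 20.28
ee_pos: [0.625, 0.1115, 0.0315]
eef_rot: [[0.193, 0.981, 0.0], [0.981, -0.193, -0.0], [-0.0, 0.0, -1.0]]
ft_force: [0.1, -0.2, -0.5]
width: 0.0001
grip_force: 0.0
```

Request:
play_rows(
  deltas=[
    [-0.0002,-0.001,0,0],
    [0,0,0,0],
    [0,0,0,0],
  ],
)

```text
t: 20.53
ee_pos: [0.6248, 0.1108, 0.0314]
eef_rot: [[0.193, 0.981, 0.0], [0.981, -0.193, 0.0], [0.0, 0.0, -1.0]]
ft_force: [0.2, 0.9, 0.1]
width: -0.0001
grip_force: 0.3
```

Request:
play_rows(
  deltas=[
    [-0.0002,-0.001,0,0],
    [0,0,0,0],
    [0,0,0,0],
  ],
)

```text
t: 20.78
ee_pos: [0.6247, 0.1102, 0.0314]
eef_rot: [[0.192, 0.981, 0.001], [0.981, -0.192, 0.001], [0.001, 0.0, -1.0]]
ft_force: [1.1, 1.8, 0.1]
width: -0.0001
grip_force: 1.1
```

Request:
play_rows(
  deltas=[
    [-0.0002,-0.001,0,0],
    [0,0,0,0],
    [0,0,0,0],
  ],
)

```text
t: 21.03
ee_pos: [0.6248, 0.1099, 0.0315]
eef_rot: [[0.192, 0.981, 0.002], [0.981, -0.192, 0.002], [0.002, 0.001, -1.0]]
ft_force: [2.2, 5.3, 0.1]
width: 0.0001
grip_force: 2.5
```

Request:
play_rows(
  deltas=[
    [-0.0002,-0.001,0,0],
    [0,0,0,0],
    [0,0,0,0],
  ],
)

```text
t: 21.28
ee_pos: [0.6248, 0.1098, 0.0316]
eef_rot: [[0.192, 0.981, 0.002], [0.981, -0.192, 0.004], [0.004, 0.001, -1.0]]
ft_force: [1.7, 7.0, 0.2]
width: 0.0001
grip_force: 3.5
```

Request:
play_rows(
  deltas=[
    [-0.0001,-0.0007,0,0],
    [0,0,0,0],
    [0,0,0,0],
  ],
)

```text
t: 21.53
ee_pos: [0.6248, 0.1098, 0.0317]
eef_rot: [[0.192, 0.981, 0.002], [0.981, -0.192, 0.005], [0.005, 0.001, -1.0]]
ft_force: [2.3, 7.8, -0.6]
width: 0.0
grip_force: 4.2
```

It is hard against the stop. Retract and go round to the near ledge.

Request:
play_rows(
  deltas=[
    [0.0019,0.0098,0,0],
    [0,0,0.025,0],
    [0,0,0.03,0],
    [-0.013,-0.0149,0,0],
    [-0.013,-0.0149,0,0],
    [-0.013,-0.0149,0,0],
    [-0.013,-0.0149,0,0],
    [-0.0131,-0.0148,0,0],
    [0,0,-0.02,0],
    [0,0,-0.015,0],
    [0,0,0,0],
    [0,0,0,0],
  ],
)

```text
t: 22.53
ee_pos: [0.5597, 0.0421, 0.0503]
eef_rot: [[0.193, 0.981, -0.003], [0.981, -0.193, -0.001], [-0.002, -0.003, -1.0]]
ft_force: [0.4, 1.0, 0.6]
width: 0.0
grip_force: 0.0
```

```bash
python3 - <<'E'
from loc import *
s=r.read_state();print(s['t'],s['ee_pos'],toL(s['ee_pos']).round(4),s['ft_force'].round(1))
c=shot('wrist');cv2.imwrite('pics/wr_d.png',c['color'][:,:,::-1])
for d in trace('wrist','cassette')[:1]:
        cn=max(cv2.findContours(d['pixels'].astype(np.uint8),0,1)[0],key=len)[:,0]
        w=toL(px2w(c,cn,0.018))
        print(round(d['p'],2),np.round(d['position']),w.max(0),w.min(0),cv2.minAreaRect((w*1000).astype(np.float32)))
E
```

```text
22.5333 [0.55972349 0.04208553 0.05032124] [[-0.0853  0.0606]] [0.4 1.  0.6]
0.71 [451. 230.] [0.00118043 0.12884297] [-0.0680387   0.01937627] ((-33.552120208740234, 74.0199966430664), (69.09822082519531, 109.55166625976562), 0.22431306540966034)
```

Camera confirms home: far side at about 0, free end at 128.8. Lower to just above the ledge level, and check.

Request:
play_rows(
  deltas=[
    [0,0,-0.007,0],
    [0,0,0,0],
    [0,0,0,0],
    [0,0,0,0],
  ],
)

```text
t: 22.97
ee_pos: [0.561, 0.0426, 0.0445]
eef_rot: [[0.192, 0.981, 0.0], [0.981, -0.192, -0.0], [-0.0, 0.0, -1.0]]
ft_force: [-0.1, -0.2, -0.1]
width: -0.0002
grip_force: 0.0
```

Request:
play_rows(
  deltas=[
    [0,0,-0.0015,0],
    [0.0042,-0.0008,0,0],
    [0.0043,-0.0009,0,0],
    [0.0039,-0.0008,0,0],
    [0,0,0,0],
    [0,0,0,0],
  ],
)

```text
t: 23.47
ee_pos: [0.5736, 0.0399, 0.0428]
eef_rot: [[0.193, 0.981, 0.0], [0.981, -0.193, -0.0], [-0.0, 0.0, -1.0]]
ft_force: [-1.4, 0.8, 1.0]
width: -0.0
grip_force: 0.0
```

Request:
play_rows(
  deltas=[
    [0.0015,-0.0003,0,0],
    [0,0,0,0],
    [0,0,0,0],
  ],
)

```text
t: 23.72
ee_pos: [0.5747, 0.0397, 0.0428]
eef_rot: [[0.193, 0.981, -0.0], [0.981, -0.193, -0.0], [-0.0, -0.0, -1.0]]
ft_force: [0.1, 0.3, 0.5]
width: 0.0001
grip_force: 0.0
```

Request:
play_rows(
  deltas=[
    [0.0015,-0.0003,0,0],
    [0,0,0,0],
    [0,0,0,0],
  ],
)

```text
t: 23.97
ee_pos: [0.5763, 0.0394, 0.0429]
eef_rot: [[0.193, 0.981, 0.0], [0.981, -0.193, -0.0], [-0.0, 0.0, -1.0]]
ft_force: [1.1, -0.7, -0.4]
width: -0.0002
grip_force: 0.0
```

Request:
play_rows(
  deltas=[
    [0.0015,-0.0003,0,0],
    [0,0,0,0],
    [0,0,0,0],
  ],
)

```text
t: 24.22
ee_pos: [0.5778, 0.039, 0.0429]
eef_rot: [[0.193, 0.981, 0.0], [0.981, -0.193, -0.0], [-0.0, 0.0, -1.0]]
ft_force: [-0.5, -0.2, -0.3]
width: -0.0003
grip_force: 0.0
```

Request:
play_rows(
  deltas=[
    [0.0015,-0.0003,0,0],
    [0,0,0,0],
    [0,0,0,0],
  ],
)

```text
t: 24.47
ee_pos: [0.5791, 0.0388, 0.0427]
eef_rot: [[0.193, 0.981, -0.0], [0.981, -0.193, 0.0], [0.0, -0.0, -1.0]]
ft_force: [-1.1, 0.2, 0.4]
width: 0.0003
grip_force: 0.3
```

Request:
play_rows(
  deltas=[
    [0.001,-0.0002,0,0],
    [0,0,0,0],
    [0,0,0,0],
  ],
)

```text
t: 24.72
ee_pos: [0.5793, 0.0388, 0.0427]
eef_rot: [[0.193, 0.981, -0.002], [0.981, -0.193, 0.0], [-0.0, -0.002, -1.0]]
ft_force: [-4.8, 1.0, 1.2]
width: 0.0001
grip_force: 2.5
```

Request:
play_rows(
  deltas=[
    [0.001,-0.0002,0,0],
    [0.0005,-0.0001,0,0],
    [0,0,0,0],
    [0,0,0,0],
  ],
)

```text
t: 25.05
ee_pos: [0.5794, 0.0388, 0.0427]
eef_rot: [[0.192, 0.981, -0.006], [0.981, -0.192, 0.001], [-0.0, -0.006, -1.0]]
ft_force: [-8.8, 1.1, 6.2]
width: -0.0001
grip_force: 4.5
```

Request:
play_rows(
  deltas=[
    [0,0,-0.001,0],
    [0,0,0,0],
    [0,0,0,0],
  ],
)

```text
t: 25.3
ee_pos: [0.5794, 0.0389, 0.042]
eef_rot: [[0.192, 0.981, -0.006], [0.981, -0.192, 0.001], [-0.0, -0.006, -1.0]]
ft_force: [-8.8, 1.6, 7.0]
width: -0.0002
grip_force: 7.0
```

Request:
play_rows(
  deltas=[
    [0,0,-0.001,0],
    [0,0,0,0],
    [0,0,0,0],
  ],
)

```text
t: 25.55
ee_pos: [0.5795, 0.0388, 0.0419]
eef_rot: [[0.192, 0.981, -0.005], [0.981, -0.192, 0.001], [-0.0, -0.005, -1.0]]
ft_force: [-11.0, 2.1, 10.9]
width: -0.0
grip_force: 8.5
```

Request:
play_rows(
  deltas=[
    [0.0002,0,-0.0002,0],
    [0,0,0,0],
    [0,0,0,0],
    [0,0,0,0],
    [0,0,0,0],
    [0,0,0,0],
    [0,0,0,0],
    [0,0,0,0],
  ],
)

```text
t: 26.22
ee_pos: [0.5795, 0.0388, 0.0419]
eef_rot: [[0.192, 0.981, -0.006], [0.981, -0.192, 0.001], [-0.0, -0.006, -1.0]]
ft_force: [-13.0, 1.3, 11.7]
width: -0.0001
grip_force: 9.1
```

```bash
python3 - <<'E'
from loc import *
s=r.read_state();print(s['t'],s['ee_pos'],toL(s['ee_pos']).round(4),s['ft_force'].round(1))
c=shot('wrist');cv2.imwrite('pics/wr_e.png',c['color'][:,:,::-1])
for d in trace('wrist','cassette')[:1]:
        cn=max(cv2.findContours(d['pixels'].astype(np.uint8),0,1)[0],key=len)[:,0]
        w=toL(px2w(c,cn,0.018))
        print(round(d['p'],2),np.round(d['position']),w.max(0),w.min(0))
b=shot('side')['color'][150:270,180:340,::-1]
for _ in range(3): print(r.read_state()['ft_force'].round(1)); shot('scene')
cv2.imwrite('pics/v10.png',np.hstack([cv2.resize(c['color'][:,:,::-1],(400,300)),cv2.resize(b,(400,300))]))
E
```

```text
26.2167 [0.57948609 0.0388206  0.04193436] [[-0.0652  0.0612]] [-13.    1.3  11.7]
0.96 [412. 221.] [0.00098955 0.12902847] [-0.06795973  0.03318517]
[-11.9   1.   11.8]
[-12.9   1.3  12.3]
[-11.3   2.2  11.9]
```

View pics/v10.png

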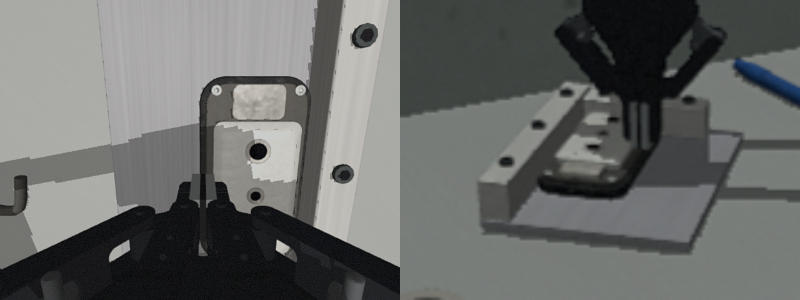

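The cassette lies flat against the fence (edge at about (310,130) on the left) and its free end is still at y ≈ 128–129 mm. The push is steady at about 12 N into the fence and 12 N down.

```bash
python3 -c "
from plant import r
print(r.close_job())"
```

```text
the job is handed in; nothing more can be done
None
```

The larger cassette is home against the fence and stop, let go of once on the bed, and handed in under a steady push of about 12 N into the fence and 12 N down; stop contact was felt at 8 N, and the last camera check agrees to about 1 mm.

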